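# Set out the gluing station

## Robot

A 7-joint arm with a two-finger parallel gripper is mounted at the origin on the work surface. World frame = base frame: x ahead of the robot, y to its left, z up, the work surface at z = 0. Lengths are in m, angles in rad, forces in N, time in s.
With the tool pointing down it reaches from about 0.4 to 0.9 m from the base axis. Payload 5.5 kg.
Tool frame: the origin (TCP) lies at the very end of the fingers, on their centre line; the grasp point (between the pads) lies 19 mm behind it; z points along the fingers, y is the line along which they close (so a half turn about z gives the same grasp; the last joint's range is limited). The gripper opens to 92 mm and grips with 3 to 60 N. Pads are 19 mm wide; open, the fingers measure 130 mm over their backs; the gripper's body (75 mm by 190 mm) begins 47 mm behind the grasp point.
Start: joints at [1.438, 0.501, -0.427, 1.55, 0.221, 1.138, -0.21], TCP at [0.251, -0.6, 0.227] pointing down, gripper open.
Joint ranges: [-2.88, 2.88], [-0.31, 2.03], [-1.54, 1.56], [0.2, 2.42], [-1.41, 4.55], [0.19, 2.02], [-2.57, 2.57]. Speed limits (rad/s): [2.57, 2.57, 3.14, 3.14, 3.14, 3.14, 3.14].

## Interface

Orientations are given as a unit quaternion [x, y, z, w].
In Python, from bench import env, optics gives the robot as it stands.
- The arm moves only by the tool apply_moves, never from a script. Its arguments are lists of equal length, an entry for each row: "angular": the turn, a rotation vector about the tool's x, y, z in rad, a list of three; "translation": the shift along the tool's x, y, z in mm, a list of three; "grip": the closure, from -1 (fully open) to 1 (shut), so that 0 is half open. A call has 1 to 12 rows; each row is the pose to reach, as a shift and turn from the pose commanded when the call began, along the tool's axes at that moment; what a row does not reach only later rows make up. A row lasts 1/12 s, in which the tool goes at most 41.7 mm and 7.16 degrees, less where a joint would pass 70% of its speed; a pose out of reach is approached as far as the arm can. A call with a gripper value outside its range is refused whole. The fingers move at their own pace and stop on an object; "squeeze" is the grip in N (left out, the last holds). Time passes only in rows, so rows that repeat a pose let the fingers close. It gives the time, the measured TCP pose, the force, the opening and the grip force at its end, in the units of the state.
- env.observe(): the state, without advancing time (a new reading comes with each control period).
- optics.read_camera(name): name is "side" or "top"; returns a dict with "frame" (420x560x3 uint8, red, green, blue), "z_map" (420x560 float32, m along the optical axis (not along the pixel's ray), 0 where there is no reading), "intrinsics" (3x3 intrinsics, pixels), "world_from_camera" (4x4, takes a point from camera to world coordinates). Camera axes: x right, y up, looking along -z (the intrinsics and any distortion apply to the point x, -y, -z); pixel columns grow to the right and rows downward; lengths in m; the calibration is good to about 2 mm. A picture is of the moment at which its call begins.
- env.sign_off(): hands the job in; it is judged then, once.
The state is a dict: "time_s": time; "joint_pos": joint angles; "qvel": joint speeds; "joint_efforts": joint torques, N m; "tool_pos": TCP position; "orientation": TCP orientation; "wrist_force": force on the tool from outside, world axes, zero at the start; "torque": the same for the moment, N m; "grip_width": finger opening in m; "grip_force": force on a finger pad.
Only numpy, scipy, OpenCV 4.12 (cv2) and the standard library are available. Lean on these libraries where they do the work, as an engineer would, in place of code of your own. Each camera call takes 0.05 s, during which the arm holds its last target. There are 200 camera calls.

## Task

Set out the gluing station: slip the tape roll over its spindle, stand the tin of cement in its round saucer, and lay the sanding bar flat in the long tray. Draw only the lowest plywood plate out of the dispenser, leaving the plates above it inside, and lay it flat within the outline on the white board. Set everything down without dropping it, and leave it all resting in place.

Things in the scene. Friction and masses are not known exactly. Their poses are not given: they have to be found in the camera images.
- tape_roll: part-used roll of blue masking tape lying flat: a ring 66 mm outside diameter, hole 46 mm, 36 mm high. Origin: centre of its underside on the table; z up.
- cement_can: small closed metal tin with a pale paper band, upright, 60 mm diameter, 60 mm high (the top 4 mm, the lid, is 55 mm across), 0.17 to 0.35 kg. Origin: centre of its underside; z up.
- sanding_bar: long narrow wooden sanding bar with cork sole, 110 x 30 x 30 mm, lying flat. Origin: centre of its underside; x along its length, z up.
- plate_bottom: plywood plate 90 x 60 x 14 mm, 0.05 kg, flat, lowest of three in the dispenser; its front 32 mm sticks out of the exit slot and can be pinched across its 60 mm width from above. Origin: centre of its underside, 6 mm above the table; x along its length, parallel to the dispenser's x, stuck-out end at -x. Must be drawn 60 mm or more straight out along the dispenser's -x to clear it.
- plate_top: the topmost of the three plywood plates in the dispenser, same 90 x 60 x 14 mm, seen from above inside it. Origin: centre of its underside, at the start 34 mm above the table; x along its length. When the lowest plate has been drawn out, it sinks by 14 mm with the middle plate still under it.
- dispenser: grey open-topped gravity dispenser, fixed, 101 x 76 mm, 56 mm high, floor 6 mm, inside 93 x 64 mm, with three equal loose plates stacked in it. Exit slot in its -x face, 6 to 25 mm above the table; the front wall above it holds the upper plates back. Origin: on the table under the stored plates' centre (front face 49 mm to -x, back 52 mm to +x); -x is the way out.
- spindle: tape holder fixed to the table: round wooden base 90 mm diameter, 8 mm thick, with an upright steel post 26 mm diameter rising 26 mm above the base (top 34 mm above the table). Origin: centre of its underside; z up.
- coaster: round grey drip saucer for the tin, fixed: 90 mm outside diameter, 82 mm inside, floor 4 mm thick, rim 14 mm above the table. Origin: centre of its underside; z up.
- long_tray: long narrow aluminium tray for the sanding bar, fixed: outside 140 x 58 mm, inside 132 x 50 mm, floor 4 mm thick, rim 14 mm above the table. Origin: centre of its underside; x along its length.
- outline_board: flat white gluing board, fixed, 130 x 100 x 6 mm, with the outline of a plate (a dark rectangle whose clear inside is 94 x 64 mm) drawn in the middle of its top. Origin: centre of its underside, its top 6 mm above the table; x along the outline's length.

How it is judged:
At the end, for the whole second after the job is handed in: All released, at rest and flat (0.1 rad): roll on the spindle base round its post, tin on the saucer floor, bar on the tray floor, lowest plate on the board within 12 mm and 0.2 rad of the outline (either way round), top plate still in the dispenser, one thickness lower (horizontal distance between tape_roll and spindle below 0.013 m and z of tape_roll in the frame of spindle between 0.004 and 0.012 m and angle between each of tape_roll, cement_can, sanding_bar, plate_bottom, plate_top's own z axis and vertical below 0.1 rad and linear speed of each of tape_roll, cement_can, sanding_bar, plate_bottom, plate_top below 0.02 m/s and angular speed of each of tape_roll, cement_can, sanding_bar, plate_bottom below 0.2 rad/s and horizontal distance between cement_can and coaster below 0.014 m and z of cement_can in the frame of coaster between 0 and 0.008 m and horizontal distance between sanding_bar and long_tray below 0.017 m and z of sanding_bar in the frame of long_tray between 0 and 0.008 m and horizontal distance between plate_bottom and outline_board below 0.012 m and z of plate_bottom in the frame of outline_board between 0.002 and 0.01 m and angle between the x axis of sanding_bar and the x axis of long_tray, either way round below 0.35 rad and angle between the x axis of plate_bottom and the x axis of outline_board, either way round below 0.2 rad and horizontal distance between plate_top and dispenser below 0.012 m and z of plate_top in the frame of dispenser between 0.015 and 0.025 m); the robot touches nothing.
It fails at once if the top plate is lifted or pulled out of the dispenser (horizontal distance between plate_top and dispenser above 0.03 m or z of plate_top in the frame of dispenser above 0.05 m).
It fails at once if tape_roll is dropped (falls free at over 0.7 m/s, a fall of about 25 mm) (linear speed of tape_roll above 0.7 m/s and contact force between the fingers and tape_roll below 0.05 N).
It fails at once if cement_can is dropped (falls free at over 0.7 m/s, a fall of about 25 mm) (linear speed of cement_can above 0.7 m/s and contact force between the fingers and cement_can below 0.05 N).
It fails at once if sanding_bar is dropped (falls free at over 0.7 m/s, a fall of about 25 mm) (linear speed of sanding_bar above 0.7 m/s and contact force between the fingers and sanding_bar below 0.05 N).
It fails at once if plate_bottom is dropped (falls free at over 0.7 m/s, a fall of about 25 mm) (linear speed of plate_bottom above 0.7 m/s and contact force between the fingers and plate_bottom below 0.05 N).
It also fails if it takes over 118 s, if anything falls off the work surface, if the arm or the gripper's body presses on something with over 40 N, if the wrist force passes 120 N, or if a joint passes its speed limit or range.

## Working session

There is one attempt and no reset: what is moved stays moved. The work goes in short steps, Python scripts to look and compute and a tool call to move; the robot and the scene stay as the last step left them, time stands still between calls to the robot, and variables do not carry over. Pictures are saved under pics/ and viewed, at most 14 in all, crops included, and the job is handed in when it is done.

Besides the shell and the picture viewer there is one more tool, called after "Call:" as name(argument=value, ...) on one line, values as JSON. apply_moves: Moves the arm, as the interface text tells. Its arguments: {"type":"object","properties":{"angular":{"type":"array"},"translation":{"type":"array"},"grip":{"type":"array"},"squeeze":{"type":"number"}},"required":["angular","translation","grip"]}

```bash
ls; mkdir -p pics; cat > h.py <<'E'
import numpy as np, cv2
from bench import env, optics
def cap(n):
    d=optics.read_camera(n); return d
def save(d,fn): cv2.imwrite(fn,cv2.cvtColor(d["frame"],cv2.COLOR_RGB2BGR))
def points(d):
    z=d["z_map"]; K=d["intrinsics"]; T=d["world_from_camera"]
    v,u=np.indices(z.shape)
    P=np.stack([(u-K[0,2])/K[0,0]*z,-(v-K[1,2])/K[1,1]*z,-z],-1)
    W=P@T[:3,:3].T+T[:3,3]; W[z==0]=np.nan
    return W
def px(d,u,v,h):
    K=d["intrinsics"]; T=d["world_from_camera"]
    r=T[:3,:3]@np.array([(u-K[0,2])/K[0,0],-(v-K[1,2])/K[1,1],-1]); o=T[:3,3]
    return o+r*(h-o[2])/r[2]
E
python3 - <<'E'
from h import *
for n in("top","side"):
    d=cap(n); save(d,f"pics/{n}0.png"); np.savez(f"{n}0.npz",**d)
    print(n,d["intrinsics"].round(1).tolist(),d["world_from_camera"].round(3).tolist(), [k for k in d])
s=env.observe(); print({k:np.round(v,3).tolist() for k,v in s.items()})
E
```

```text
pics
top [[444.7, 0.0, 281.3], [0.0, 444.7, 215.8], [0.0, 0.0, 1.0]] [[-0.002, 0.998, -0.06, 0.471], [-0.999, 0.0, 0.032, 0.017], [0.032, 0.06, 0.998, 1.153], [0.0, 0.0, 0.0, 1.0]] ['frame', 'z_map', 'intrinsics', 'world_from_camera']
side [[394.7, 0.0, 281.3], [0.0, 394.7, 206.7], [0.0, 0.0, 1.0]] [[0.943, 0.23, -0.242, 0.34], [-0.334, 0.634, -0.697, -0.667], [-0.007, 0.738, 0.675, 0.692], [0.0, 0.0, 0.0, 1.0]] ['frame', 'z_map', 'intrinsics', 'world_from_camera']
{'time_s': 0.1, 'joint_pos': [1.438, 0.502, -0.427, 1.551, 0.221, 1.138, -0.21], 'qvel': [-0.001, -0.002, -0.0, -0.004, -0.0, 0.0, -0.0], 'joint_efforts': [-0.01, -56.788, -5.838, -27.992, -0.069, 0.024, 0.0], 'tool_pos': [0.25, -0.599, 0.226], 'orientation': [0.98, 0.197, -0.0, -0.001], 'wrist_force': [0.389, 0.486, -0.052], 'torque': [-0.04, -0.029, 0.05], 'grip_force': 0.0, 'grip_width': 0.092}
```

View pics/top0.png

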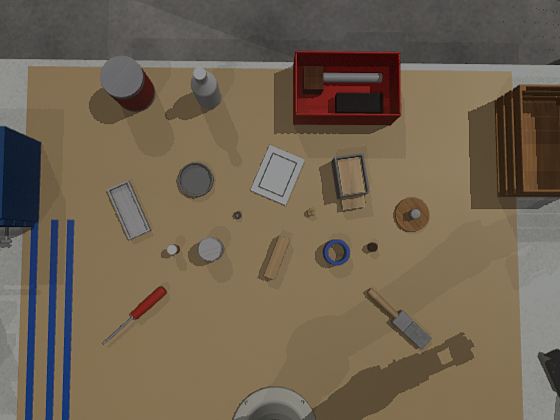

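View pics/side0.png

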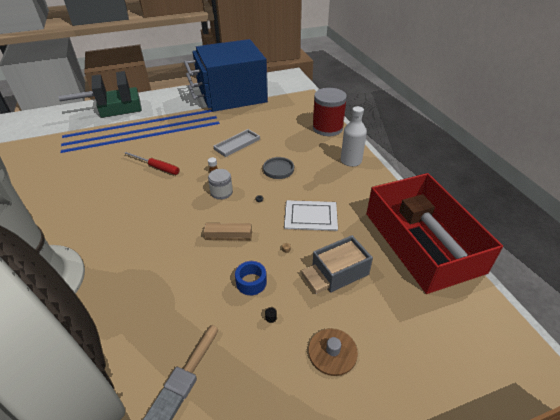

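The top view shows the tape roll (337,252), tin (210,249), bar (276,257), dispenser (350,178) with its plate sticking out towards (353,203), spindle (411,214), saucer (195,181), tray (128,210) and board (277,175). The side view shows the same layout, with small clutter (caps, knob) near some of the parts.

```bash
cat > m.py <<'E'
from h import *
def measure(d,verbose=True):
    W=points(d); Z=W[...,2]
    W0=W.copy()
    out={}
    # name: (u,v,halfwin, zlo, zhi)
    cfg=dict(tape=(337,252,20,.022,.05),can=(210,249,20,.05,.075),bar=(276,257,30,.02,.045),plate_out=(353,203,14,.012,.03),
      disp=(350,176,32,.046,.07),spindle=(411,214,24,.004,.015),post=(411,214,12,.026,.045),coaster=(195,181,25,.008,.025),tray=(128,210,38,.008,.025),board=(277,175,38,.003,.02))
    for k,(u,v,w,a,b) in cfg.items():
        m=np.zeros(Z.shape,np.uint8); s=np.s_[v-w:v+w+1,u-w:u+w+1]
        m[s]=((Z[s]>a)&(Z[s]<b))
        n,l,st,c=cv2.connectedComponentsWithStats(m)
        if n<2: print(k,'none'); continue
        i=1+np.argmax(st[1:,4]); p=W[l==i]
        r=cv2.minAreaRect(p[:,:2].astype(np.float32)*1000)
        cc=cv2.minEnclosingCircle(p[:,:2].astype(np.float32)*1000)
        B=cv2.boxPoints(r); e=B[1]-B[0]; f=B[2]-B[1]; L=e if np.hypot(*e)>np.hypot(*f) else f
        print(k,len(p),'z',np.median(p[:,2]).round(4),'rect',np.round(r[0],1),np.round(r[1],1),'long ang',np.round(np.arctan2(L[1],L[0])%np.pi,3),'circ',np.round(cc[0],1),round(cc[1],1),'mean',(p[:,:2].mean(0)*1000).round(1))
if __name__=="__main__":
    d=dict(np.load("top0.npz")); W=points(d)
    print('table',[W[v,u].round(4).tolist() for u,v in((240,300),(330,320),(250,110),(450,150),(100,150))])
    measure(d)
E
python3 m.py
```

```text
table [[0.3237, 0.0862, -0.0013], [0.2718, -0.1449, 0.0009], [0.8193, 0.0619, -0.0016], [0.7145, -0.467, 0.0034], [0.7097, 0.4478, 0.0037]]
tape 300 z 0.0367 rect [ 448.  -157.9] [63.6 62.8] long ang 1.564 circ [ 447.4 -158.4] 32.8 mean [ 447.6 -158.2]
can 471 z 0.0607 rect [456.3 157.1] [58.4 56.4] long ang 1.57 circ [455.9 157.5] 29.8 mean [456.1 156.8]
bar 522 z 0.0312 rect [434.8  -6.7] [ 29.9 109.6] long ang 2.769 circ [434.5  -6.9] 55.9 mean [434.8  -6.6]
plate_out 305 z 0.0215 rect [ 575.4 -204.7] [32.5 63.1] long ang 1.718 circ [ 575.9 -205.6] 34.3 mean [ 575.1 -203.5]
disp 1135 z 0.0503 rect [ 640.9 -194.3] [101.5  75.2] long ang 0.141 circ [ 640.3 -193.9] 61.8 mean [ 640.7 -194.3]
spindle 867 z 0.0092 rect [ 544.4 -360.8] [101.9  93.7] long ang 1.433 circ [ 544. -362.] 53.5 mean [ 544.7 -359.8]
post 85 z 0.0347 rect [ 544.6 -359.8] [24.3 22.9] long ang 0.646 circ [ 545.  -359.4] 13.0 mean [ 544.5 -358.8]
coaster 205 z 0.0147 rect [634.4 201.1] [88.  88.7] long ang 2.39 circ [634.1 201.2] 45.4 mean [635.7 202.6]
tray 363 z 0.0142 rect [555.8 369.5] [141.4  59.8] long ang 0.433 circ [555.3 369.8] 75.1 mean [557.2 370.1]
board 2070 z 0.0071 rect [660.8  -4.3] [160.8 164.5] long ang 2.649 circ [644.3  -1.8] 98.6 mean [649.5 -10.1]
```

```bash
cat > go.py <<'E'
import sys
from h import *
from scipy.spatial.transform import Rotation as R
def state():
    s=env.observe(); r=R.from_quat(s["orientation"])
    x=r.as_matrix()[:,0]; return s,r,np.arctan2(x[1],x[0])
def go(x,y,z,yaw):
    s,r,_=state(); p=np.array(s["tool_pos"])*1000
    tgt=R.from_quat([np.cos(yaw/2),np.sin(yaw/2),0,0])
    print('shift',(r.inv().apply(np.array([x,y,z])-p)).round(1),'turn',(r.inv()*tgt).as_rotvec().round(3))
if __name__=="__main__":
    s,r,yaw=state()
    print('t',round(s["time_s"],2),'pos',np.round(np.array(s["tool_pos"])*1000,1),'yaw',round(yaw,3),'j',np.round(s["joint_pos"],2),'w',s["grip_width"],'gf',s["grip_force"],'F',np.round(s["wrist_force"],1))
    a=[float(v) for v in sys.argv[1:]]
    for i in range(0,len(a),4): go(*a[i:i+4])
E
python3 - <<'E'
from h import *
d=dict(np.load("top0.npz")); f=d["frame"]; 
hsv=cv2.cvtColor(f,cv2.COLOR_RGB2HSV)
m=np.zeros(f.shape[:2],np.uint8); s=np.s_[135:215,240:315]; m[s]=(hsv[s][...,1]<40)&(hsv[s][...,2]>120)
c=max(cv2.findContours(m,cv2.RETR_EXTERNAL,cv2.CHAIN_APPROX_NONE)[0],key=cv2.contourArea)
p=np.array([px(d,u,v,.006)[:2]*1000 for u,v in c[:,0]],np.float32)
r=cv2.minAreaRect(p);B=cv2.boxPoints(r); print(r,[ (B[(i+1)%4]-B[i]).round(1).tolist()+[round(float(np.arctan2(*(B[(i+1)%4]-B[i])[::-1])),3)] for i in range(2)])
for n,u,v in(('knob',310,213),('cap',372,247),('whitecap',172,250),('dot',237,215)): print(n,px(d,u,v,.01)[:2].round(3))
E
python3 go.py 447.5 -158.2 110 1.23
```

```text
((648.0157470703125, -9.840293884277344), (99.5475845336914, 129.77598571777344), 67.19763946533203) [[119.5999984741211, -50.29999923706055, -0.398], [38.599998474121094, 91.80000305175781, 1.173]]
knob [ 0.547 -0.094]
cap [ 0.459 -0.254]
whitecap [0.452 0.259]
dot [0.541 0.094]
t 0.1 pos [ 250.3 -599.2  225.8] yaw 0.396 j [ 1.44  0.5  -0.43  1.55  0.22  1.14 -0.21] w 0.0919890355836295 gf 0.0 F [ 0.4  0.5 -0.1]
shift [ 352.  -330.7  116.4] turn [-0.002 -0.001 -0.834]
```

Call:
apply_moves(translation=[[30,-28,10],[60,-56,20],[90,-84,30],[120,-112,40],[150,-140,50],[180,-168,60],[210,-197,70],[240,-225,80],[270,-253,90],[300,-281,100],[330,-309,110],[352,-331,116]], angular=[[0,0,-0.07],[0,0,-0.14],[0,0,-0.21],[0,0,-0.28],[0,0,-0.35],[0,0,-0.42],[0,0,-0.49],[0,0,-0.56],[0,0,-0.63],[0,0,-0.7],[0,0,-0.77],[0,0,-0.834]], grip=[-1,-1,-1,-1,-1,-1,-1,-1,-1,-1,-1,-1], squeeze=20)

```text
time_s: 1.1
tool_pos: [0.448, -0.1565, 0.1101]
orientation: [0.816, 0.578, 0.0, -0.0]
wrist_force: [1.7, -1.3, 0.2]
grip_width: 0.0916
grip_force: 0.0
```

```bash
python3 go.py 447.5 -158.2 11 1.23
```

```text
t 1.1 pos [ 448.  -156.5  110.1] yaw 1.233 j [ 0.89  0.42 -0.73  2.07  0.39  0.79 -0.41] w 0.09164492469719046 gf 0.0 F [ 1.7 -1.3  0.2]
shift [-1.8  0.1 99.1] turn [-0.    -0.     0.003]
```

Call:
apply_moves(translation=[[0,0,30],[0,0,60],[0,0,85],[0,0,99],[0,0,99],[0,0,99],[0,0,99],[0,0,99],[0,0,99],[0,0,99],[0,0,99],[0,0,99]], angular=[[0,0,0],[0,0,0],[0,0,0],[0,0,0],[0,0,0],[0,0,0],[0,0,0],[0,0,0],[0,0,0],[0,0,0],[0,0,0],[0,0,0]], grip=[-1,-1,-1,-1,-1,1,1,1,1,1,1,1], squeeze=20)

```text
time_s: 2.1
tool_pos: [0.4483, -0.1591, 0.0127]
orientation: [0.817, 0.577, 0.0, 0.001]
wrist_force: [-2.3, 0.3, 7.0]
grip_width: 0.0658
grip_force: 20.0
```

```bash
python3 go.py 447.5 -158.2 75 1.23 545 -359.2 75 1.0 545 -359.2 20 1.0
```

```text
t 2.1 pos [ 448.3 -159.1   12.7] yaw 1.23 j [ 0.77  0.59 -0.59  2.11  0.57  0.6  -0.56] w 0.06578645815687381 gf 20.00278570689261 F [-2.3  0.3  7. ]
shift [  0.5  -1.  -62.3] turn [ 0.001  0.001 -0.   ]
shift [-156.3  158.2  -62. ] turn [0.001 0.001 0.23 ]
shift [-156.2  158.1   -7. ] turn [0.001 0.001 0.23 ]
```

Call:
apply_moves(translation=[[0,0,-15],[0,0,-35],[-8,8,-50],[-25,26,-55],[-45,46,-55],[-65,66,-55],[-85,86,-55],[-105,106,-55],[-125,126,-55],[-142,144,-55],[-153,155,-55],[-156,158,-55]], angular=[[0,0,0],[0,0,0],[0,0,0],[0,0,0.03],[0,0,0.06],[0,0,0.09],[0,0,0.12],[0,0,0.15],[0,0,0.18],[0,0,0.21],[0,0,0.23],[0,0,0.23]], grip=[1,1,1,1,1,1,1,1,1,1,1,1])

```text
time_s: 3.1
tool_pos: [0.5449, -0.3623, 0.0668]
orientation: [0.879, 0.477, 0.0, 0.001]
wrist_force: [-0.3, -0.7, -0.7]
grip_width: 0.0659
grip_force: 20.0
```

```bash
python3 go.py 545 -359.2 20 1.0; python3 - <<'E'
from h import *
a=cap("top")["frame"]; b=cap("side")["frame"]
im=np.hstack([cv2.resize(a[160:280,340:480],(400,343)),cv2.resize(b[280:420,240:400],(400,343))])
cv2.imwrite("pics/a.png",im[...,::-1])
E
```

```text
t 3.1 pos [ 544.9 -362.3   66.8] yaw 0.995 j [ 0.93  0.72 -0.55  1.65  0.46  0.9  -0.38] w 0.06587708162201199 gf 19.999763653613627 F [-0.3 -0.7 -0.7]
shift [ 2.7 -1.7 46.8] turn [ 0.002  0.001 -0.005]
```

View pics/a.png

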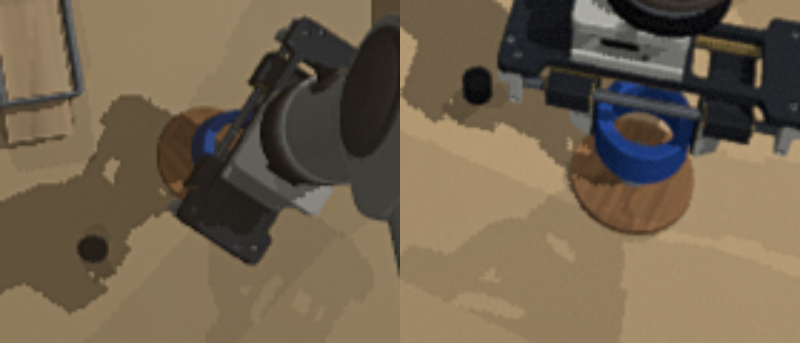

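The crops show the roll gripped between the fingers, level and centred over the spindle base. I'll lower it and release.

Call:
apply_moves(translation=[[2,-1,0],[2,-1,10],[2,-1,20],[2,-1,30],[2,-1,38],[2,-1,43],[2,-1,45],[2,-1,46],[2,-1,46],[2,-1,46],[2,-1,46],[2,-1,46]], angular=[[0,0,0],[0,0,0],[0,0,0],[0,0,0],[0,0,0],[0,0,0],[0,0,0],[0,0,0],[0,0,0],[0,0,0],[0,0,0],[0,0,0]], grip=[1,1,1,1,1,1,1,1,1,1,1,1])

```text
time_s: 4.2
tool_pos: [0.5449, -0.3561, 0.0208]
orientation: [0.878, 0.479, 0.0, -0.0]
wrist_force: [-1.1, 1.5, 1.8]
grip_width: 0.0657
grip_force: 20.0
```

Call:
apply_moves(translation=[[0,0,0],[0,0,0],[0,0,0],[0,0,0],[0,0,0],[0,0,0],[0,0,-10],[0,0,-30],[0,0,-60],[0,0,-90],[0,0,-110],[0,0,-110]], angular=[[0,0,0],[0,0,0],[0,0,0],[0,0,0],[0,0,0],[0,0,0],[0,0,0],[0,0,0],[0,0,0],[0,0,0],[0,0,0],[0,0,0]], grip=[-1,-1,-1,-1,-1,-1,-1,-1,-1,-1,-1,-1])

```text
time_s: 5.2
tool_pos: [0.5483, -0.3576, 0.1371]
orientation: [0.878, 0.479, 0.002, 0.004]
wrist_force: [2.2, 0.2, 1.3]
grip_width: 0.092
grip_force: 0.0
```

```bash
python3 go.py 574 -204 130 0.145
```

```text
t 5.2 pos [ 548.3 -357.6  137.1] yaw 1.0 j [ 0.96  0.64 -0.6   1.62  0.41  1.01 -0.34] w 0.09200861950706843 gf 0.0 F [2.2 0.2 1.3]
shift [143.2 -61.4   6.6] turn [ 0.009 -0.004  0.855]
```

Call:
apply_moves(translation=[[20,-9,0],[40,-18,0],[60,-27,0],[80,-36,0],[100,-44,0],[120,-52,0],[135,-58,0],[142,-61,2],[142,-61,2],[142,-61,2],[142,-61,2]], angular=[[0,0,0.1],[0,0,0.2],[0,0,0.3],[0,0,0.4],[0,0,0.5],[0,0,0.6],[0,0,0.7],[0,0,0.8],[0,0,0.855],[0,0,0.855],[0,0,0.855]], grip=[-1,-1,-1,-1,-1,-1,-1,-1,-1,-1,-1])

```text
time_s: 6.12
tool_pos: [0.57, -0.2038, 0.1287]
orientation: [0.997, 0.073, -0.0, 0.0]
wrist_force: [-0.4, -0.3, -0.2]
grip_width: 0.0922
grip_force: 0.0
```

```bash
python3 go.py 574 -204 9 0.145;  python3 - <<'E'
from h import *
d=cap("top"); b=cap("side")["frame"]; a=d["frame"]
np.savez("t1.npz",**d)
im=np.hstack([cv2.resize(a[130:270,310:450],(400,400)),cv2.resize(b[220:380,240:400],(400,400))])
cv2.imwrite("pics/b.png",im[...,::-1])
E
```

```text
t 6.12 pos [ 570.  -203.8  128.7] yaw 0.147 j [ 0.63  0.54 -0.43  1.75  0.27  0.92 -1.35] w 0.09218365211881456 gf 0.0 F [-0.4 -0.3 -0.2]
shift [  4.    0.7 119.7] turn [0.    0.    0.002]
```

View pics/b.png

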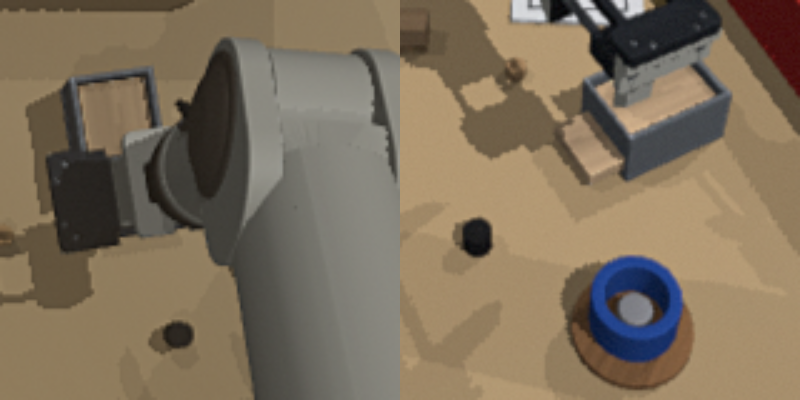

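The crops show the roll seated round the post, and the open gripper above the stuck-out plate end with the dispenser behind it.

Call:
apply_moves(translation=[[1,0,25],[1,0,55],[1,0,85],[1,0,105],[1,0,115],[1,0,119.5],[1,0,119.5],[1,0,119.5]], angular=[[0,0,0],[0,0,0],[0,0,0],[0,0,0],[0,0,0],[0,0,0],[0,0,0],[0,0,0]], grip=[-1,-1,-1,-1,-1,-1,-1,-1])

```text
time_s: 6.88
tool_pos: [0.5721, -0.204, 0.0102]
orientation: [0.997, 0.072, 0.001, 0.0]
wrist_force: [0.9, -0.7, 0.7]
grip_width: 0.0922
grip_force: 0.0
```

Call:
apply_moves(translation=[[0,0,0],[0,0,0],[0,0,0],[0,0,0],[0,0,0],[0,0,0],[0,0,0],[0,0,0],[0,0,0]], angular=[[0,0,0],[0,0,0],[0,0,0],[0,0,0],[0,0,0],[0,0,0],[0,0,0],[0,0,0],[0,0,0]], grip=[1,1,1,1,1,1,1,1,1], squeeze=30)

```text
time_s: 7.63
tool_pos: [0.5714, -0.2038, 0.0096]
orientation: [0.997, 0.072, 0.0, 0.0]
wrist_force: [-2.0, -0.6, 4.3]
grip_width: 0.0595
grip_force: 30.0
```

```bash
python3 go.py 574 -204 9 0.145
```

```text
t 7.63 pos [ 571.4 -203.8    9.6] yaw 0.145 j [ 0.57  0.7  -0.37  1.79  0.36  0.71 -1.42] w 0.05952080871766633 gf 29.998555183410645 F [-2.  -0.6  4.3]
shift [2.6 0.6 0.6] turn [ 0. -0. -0.]
```

Call:
apply_moves(translation=[[-4,0,0],[-11,0,0],[-19,0,0],[-27,0,0],[-35,0,0],[-43,0,0],[-51,0,0],[-59,0,0],[-67,0,0],[-74,0,0],[-80,0,0],[-82,0,0]], angular=[[0,0,0],[0,0,0],[0,0,0],[0,0,0],[0,0,0],[0,0,0],[0,0,0],[0,0,0],[0,0,0],[0,0,0],[0,0,0],[0,0,0]], grip=[1,1,1,1,1,1,1,1,1,1,1,1])

```text
time_s: 8.63
tool_pos: [0.4881, -0.2158, 0.0089]
orientation: [0.997, 0.072, -0.001, -0.0]
wrist_force: [0.3, -0.4, -0.3]
grip_width: 0.0599
grip_force: 30.0
```

```bash
python3 go.py 500 -210 50 0.145;  python3 - <<'E'
from h import *
a=cap("top")["frame"]; b=cap("side")["frame"]
im=np.hstack([cv2.resize(a[130:270,290:430],(400,400)),cv2.resize(b[200:360,220:380],(400,400))])
cv2.imwrite("pics/c.png",im[...,::-1])
E
```

```text
t 8.63 pos [ 488.1 -215.8    8.9] yaw 0.144 j [ 0.66  0.62 -0.37  1.98  0.37  0.62 -1.38] w 0.05993296161709294 gf 29.99745100736618 F [ 0.3 -0.4 -0.3]
shift [ 12.5  -4.1 -41.2] turn [-0.     0.002 -0.001]
```

View pics/c.png

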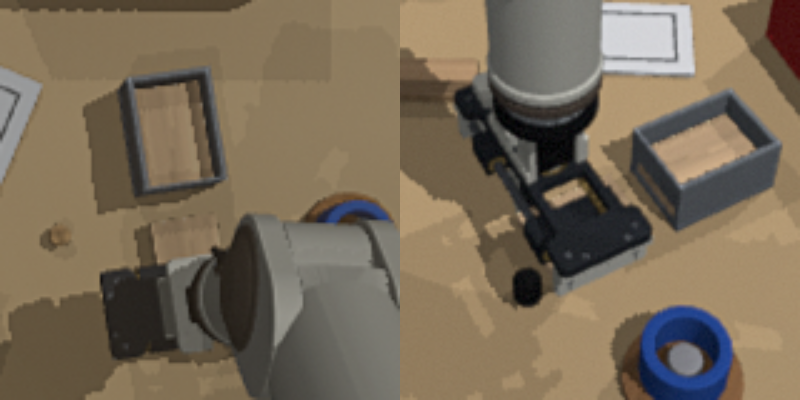

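The top crop shows the drawn plate clear of the dispenser, its rear edge near (185,217). The upper plates have sunk and are still inside.

Call:
apply_moves(translation=[[0,0,-3],[0,0,-10],[0,0,-20],[0,0,-32],[0,0,-44],[0,0,-56],[0,0,-66],[0,0,-72],[0,0,-75]], angular=[[0,0,0],[0,0,0],[0,0,0],[0,0,0],[0,0,0],[0,0,0],[0,0,0],[0,0,0],[0,0,0]], grip=[1,1,1,1,1,1,1,1,1])

```text
time_s: 9.48
tool_pos: [0.4908, -0.2159, 0.0858]
orientation: [0.997, 0.072, 0.001, 0.001]
wrist_force: [-0.8, -0.5, -0.7]
grip_width: 0.0595
grip_force: 30.0
```

```bash
python3 go.py 618 2.8 84 -0.398; python3 - <<'E'
from h import *
d=dict(np.load("t1.npz"));
d=cap("top"); W=points(d); print('rear',px(d,355,206,.02)[:2])
s=np.s_[185:240,335:375]; q=W[s].reshape(-1,3); f=d["frame"][s].reshape(-1,3).astype(int)
q=q[(q[:,2]>.06)&(q[:,2]<.11)&(f[:,0]-f[:,2]>35)]
print(len(q)); r=cv2.minAreaRect(q[:,:2].astype(np.float32)*1000); print(r, np.percentile(q[:,2],[5,50,95]).round(3), (q[:,:2].max(0)*1000).round(1))
E
```

```text
t 9.48 pos [ 490.8 -215.9   85.8] yaw 0.145 j [ 0.71  0.49 -0.43  1.95  0.29  0.76 -1.31] w 0.05947861241962483 gf 29.997458159923553 F [-0.8 -0.5 -0.7]
shift [ 157.4 -198.1    1.9] turn [ 0.001 -0.002  0.543]
rear [ 0.56415112 -0.20905023]
363
((549.20654296875, -207.81192016601562), (37.621009826660156, 59.993690490722656), 9.348057746887207) [0.094 0.098 0.101] [ 569.9 -176.7]
```

Call:
apply_moves(translation=[[6,-8,0],[20,-25,0],[37,-47,0],[55,-69,0],[73,-92,0],[91,-115,0],[108,-137,0],[125,-157,0],[140,-176,0],[151,-190,0],[156,-197,0],[157,-198,0]], angular=[[0,0,0.02],[0,0,0.07],[0,0,0.13],[0,0,0.19],[0,0,0.25],[0,0,0.31],[0,0,0.37],[0,0,0.43],[0,0,0.48],[0,0,0.52],[0,0,0.543],[0,0,0.543]], grip=[1,1,1,1,1,1,1,1,1,1,1,1])

```text
time_s: 10.53
tool_pos: [0.6171, 0.0066, 0.0836]
orientation: [0.981, -0.196, -0.0, -0.001]
wrist_force: [-0.2, 1.0, -0.5]
grip_width: 0.0598
grip_force: 30.0
```

Call:
apply_moves(translation=[[0,0,5],[0,0,15],[0,0,27],[0,0,39],[0,0,49],[0,0,56],[0,0,60],[0,0,60]], angular=[[0,0,0],[0,0,0],[0,0,0],[0,0,0],[0,0,0],[0,0,0],[0,0,0],[0,0,0]], grip=[1,1,1,1,1,1,1,1])

```text
time_s: 11.2
tool_pos: [0.6158, 0.0029, 0.0227]
orientation: [0.98, -0.198, -0.001, 0.0]
wrist_force: [0.3, 0.1, -1.1]
grip_width: 0.0596
grip_force: 30.0
```

```bash
python3 go.py 618 2.8 10 -0.398;  python3 - <<'E'
from h import *
d=cap("top");a=d["frame"]; b=cap("side")["frame"]
W=points(d); s=np.s_[140:215,240:310]; q=W[s].reshape(-1,3); f=a[s].reshape(-1,3).astype(int)
q=q[(q[:,2]>.03)&(q[:,2]<.05)&(f[:,0]-f[:,2]>35)]; r=cv2.minAreaRect(q[:,:2].astype(np.float32)*1000); print(len(q),r,np.median(q[:,2])); print(cv2.boxPoints(r).round(1).tolist())
im=np.hstack([cv2.resize(a[120:260,220:360],(400,400)),cv2.resize(b[150:290,220:360],(400,400))])
cv2.imwrite("pics/d.png",im[...,::-1])
E
```

```text
t 11.2 pos [615.8   2.9  22.7] yaw -0.398 j [ 0.17  0.68 -0.29  1.77  0.27  0.73 -2.23] w 0.059624114223555555 gf 29.997478723526 F [ 0.3  0.1 -1.1]
shift [ 2.1 -0.7 12.7] turn [ 0.001  0.002 -0.   ]
0 ((0.0, 0.0), (0.0, 0.0), 0.0) nan
[[0.0, 0.0], [0.0, 0.0], [0.0, 0.0], [0.0, 0.0]]
  return _methods._mean(a, axis=axis, dtype=dtype,
  ret = ret.dtype.type(ret / rcount)
```

View pics/d.png

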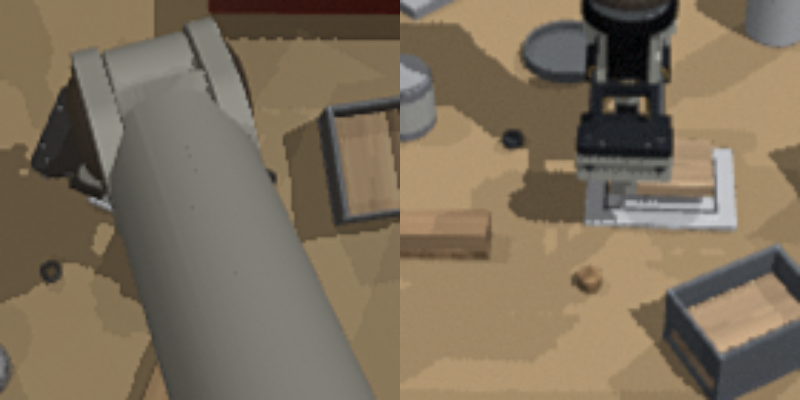

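The side crop shows the plate level just above the outline, with the same orientation as the board. The arm hides it from the top camera. I'll lower it 13 mm.

Call:
apply_moves(translation=[[2,0,3],[2,0,7],[2,0,10],[2,0,12],[2,0,13],[2,0,13],[2,0,13]], angular=[[0,0,0],[0,0,0],[0,0,0],[0,0,0],[0,0,0],[0,0,0],[0,0,0]], grip=[1,1,1,1,1,1,1])

```text
time_s: 11.88
tool_pos: [0.6186, 0.0024, 0.0112]
orientation: [0.98, -0.198, -0.0, -0.0]
wrist_force: [0.5, 0.6, -0.5]
grip_width: 0.0597
grip_force: 30.0
```

Call:
apply_moves(translation=[[0,0,0],[0,0,0],[0,0,0],[0,0,0],[0,0,0],[0,0,0],[0,0,-10],[0,0,-40],[0,0,-75],[0,0,-110],[0,0,-110],[0,0,-110]], angular=[[0,0,0],[0,0,0],[0,0,0],[0,0,0],[0,0,0],[0,0,0],[0,0,0],[0,0,0],[0,0,0],[0,0,0],[0,0,0],[0,0,0]], grip=[-1,-1,-1,-1,-1,-1,-1,-1,-1,-1,-1,-1])

```text
time_s: 12.88
tool_pos: [0.6211, 0.0025, 0.1249]
orientation: [0.98, -0.198, 0.003, -0.001]
wrist_force: [-0.2, -0.2, 0.4]
grip_width: 0.0919
grip_force: 0.0
```

```bash
python3 go.py 434.7 -6.7 110 -0.373 434.7 -6.7 110 2.769
```

```text
t 12.88 pos [621.1   2.5 124.9] yaw -0.398 j [ 0.2   0.55 -0.33  1.72  0.22  0.91 -2.19] w 0.0918653683612547 gf 0.0 F [-0.2 -0.2  0.4]
shift [-168.3   80.8   13.7] turn [-0.002 -0.006 -0.025]
shift [-168.3   80.8   13.7] turn [-0.009  0.004  3.116]
```

Call:
apply_moves(translation=[[-20,10,2],[-50,24,5],[-85,41,8],[-120,58,11],[-145,70,13],[-162,78,14],[-168,81,14],[-168,81,14],[-168,81,14]], angular=[[0,0,0],[0,0,0],[0,0,0],[0,0,-0.01],[0,0,-0.02],[0,0,-0.025],[0,0,-0.025],[0,0,-0.025],[0,0,-0.025]], grip=[-1,-1,-1,-1,-1,-1,-1,-1,-1])

```text
time_s: 13.63
tool_pos: [0.4335, -0.0072, 0.1074]
orientation: [0.983, -0.186, 0.001, -0.0]
wrist_force: [0.0, 0.1, 0.2]
grip_width: 0.0917
grip_force: 0.0
```

```bash
python3 go.py 434.7 -6.7 13.5 -0.373; python3 - <<'E'
from h import *
d=cap("top");a=d["frame"]; b=cap("side")["frame"]
im=np.hstack([cv2.resize(a[130:270,220:380],(457,400)),cv2.resize(b[150:290,180:300],(343,400))])
cv2.imwrite("pics/e.png",im[...,::-1])
E
```

```text
t 13.63 pos [433.5  -7.2 107.4] yaw -0.374 j [ 0.29  0.29 -0.38  2.18  0.16  0.7  -2.14] w 0.09165482829730905 gf 0.0 F [0.  0.1 0.2]
shift [ 0.8 -0.8 93.9] turn [-0.001 -0.001 -0.001]
```

View pics/e.png

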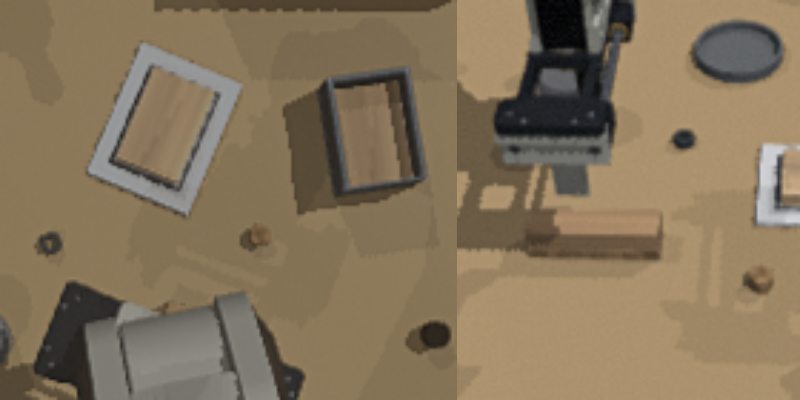

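The top crop shows the plate lying inside the outline, and the top plate lower inside the dispenser. The gripper is above the bar.

Call:
apply_moves(translation=[[0,0,25],[0,0,55],[0,0,80],[0,0,93],[0,0,93],[0,0,93],[0,0,93],[0,0,93],[0,0,93],[0,0,93],[0,0,93],[0,0,93]], angular=[[0,0,0],[0,0,0],[0,0,0],[0,0,0],[0,0,0],[0,0,0],[0,0,0],[0,0,0],[0,0,0],[0,0,0],[0,0,0],[0,0,0]], grip=[-1,-1,-1,-1,1,1,1,1,1,1,1,1], squeeze=25)

```text
time_s: 14.73
tool_pos: [0.4327, -0.0073, 0.0147]
orientation: [0.983, -0.186, 0.0, -0.0]
wrist_force: [0.0, -0.1, -0.4]
grip_width: 0.0431
grip_force: 0.0
```

Call:
apply_moves(translation=[[0,0,0],[0,0,0],[0,0,0],[0,0,-5],[0,0,-20],[0,0,-40],[0,0,-60],[0,0,-76],[0,0,-85],[0,0,-85]], angular=[[0,0,0],[0,0,0],[0,0,0],[0,0,0],[0,0,0],[0,0,0],[0,0,0],[0,0,0],[0,0,0],[0,0,0]], grip=[1,1,1,1,1,1,1,1,1,1])

```text
time_s: 15.57
tool_pos: [0.4338, -0.0073, 0.101]
orientation: [0.983, -0.186, 0.002, -0.0]
wrist_force: [0.5, -0.1, -1.5]
grip_width: 0.03
grip_force: 25.0
```

```bash
python3 go.py 555.5 369.6 100 0.433
```

```text
t 15.57 pos [433.8  -7.3 101. ] yaw -0.373 j [ 0.29  0.3  -0.38  2.18  0.18  0.68 -2.15] w 0.02995732480575556 gf 24.999791085720062 F [ 0.5 -0.1 -1.5]
shift [ -24.2 -395.4    1.2] turn [ 0.001 -0.004 -0.806]
```

Call:
apply_moves(translation=[[0,-6,0],[-1,-20,0],[-3,-40,0],[-4,-66,0],[-6,-94,0],[-8,-122,0],[-9,-150,0],[-11,-178,0],[-13,-206,0],[-14,-234,0],[-16,-262,0],[-18,-290,0]], angular=[[0,0,-0.02],[0,0,-0.06],[0,0,-0.12],[0,0,-0.18],[0,0,-0.24],[0,0,-0.3],[0,0,-0.36],[0,0,-0.42],[0,0,-0.48],[0,0,-0.54],[0,0,-0.6],[0,0,-0.65]], grip=[1,1,1,1,1,1,1,1,1,1,1,1])

```text
time_s: 16.57
tool_pos: [0.5203, 0.2722, 0.0975]
orientation: [0.99, 0.141, -0.001, -0.0]
wrist_force: [0.5, -0.7, -1.7]
grip_width: 0.0298
grip_force: 25.0
```

```bash
python3 go.py 555.5 369.6 100 0.433
```

```text
t 16.57 pos [520.3 272.2  97.5] yaw 0.283 j [-0.12  0.57 -0.54  1.81  0.37  0.86 -2.12] w 0.029835076725642496 gf 24.999129474163055 F [ 0.5 -0.7 -1.7]
shift [ 61.  -83.7  -2.6] turn [-0.001  0.002 -0.15 ]
```

Call:
apply_moves(translation=[[16,-22,0],[32,-44,0],[46,-63,0],[55,-75,0],[59,-81,0],[60,-83,0],[60,-83,0],[60,-83,0],[60,-83,0]], angular=[[0,0,-0.05],[0,0,-0.1],[0,0,-0.13],[0,0,-0.15],[0,0,-0.15],[0,0,-0.15],[0,0,-0.15],[0,0,-0.15],[0,0,-0.15]], grip=[1,1,1,1,1,1,1,1,1])

```text
time_s: 17.32
tool_pos: [0.5563, 0.3641, 0.0988]
orientation: [0.977, 0.211, -0.0, 0.001]
wrist_force: [0.3, 0.5, -1.0]
grip_width: 0.0298
grip_force: 25.0
```

```bash
python3 go.py 555.5 369.6 19 0.433; python3 - <<'E'
from h import *
d=cap("top");a=d["frame"]; b=cap("side")["frame"]
im=np.hstack([cv2.resize(a[130:290,70:230],(400,400)),cv2.resize(b[90:230,160:300],(400,400))])
cv2.imwrite("pics/f.png",im[...,::-1])
E
```

```text
t 17.32 pos [556.3 364.1  98.8] yaw 0.426 j [-0.24  0.7  -0.55  1.6   0.42  0.97 -2.08] w 0.029785547114831962 gf 24.999813437461853 F [ 0.3  0.5 -1. ]
shift [ 1.7 -5.4 79.8] turn [ 0.001  0.001 -0.007]
```

View pics/f.png

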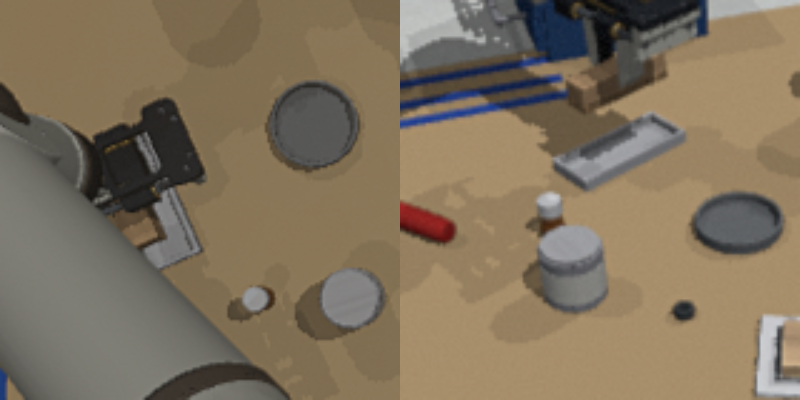

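The crops show the bar held level over the tray and parallel to it. I'll shift it about 5 mm and lower it.

Call:
apply_moves(translation=[[1,-5,5],[1,-5,20],[1,-5,38],[1,-5,54],[1,-5,66],[1,-5,73],[1,-5,76],[1,-5,76],[1,-5,76]], angular=[[0,0,0],[0,0,0],[0,0,0],[0,0,0],[0,0,0],[0,0,0],[0,0,0],[0,0,0],[0,0,0]], grip=[1,1,1,1,1,1,1,1,1])

```text
time_s: 18.17
tool_pos: [0.5555, 0.371, 0.0235]
orientation: [0.977, 0.212, 0.0, -0.0]
wrist_force: [0.3, 0.3, -0.9]
grip_width: 0.03
grip_force: 25.0
```

```bash
python3 go.py 555.5 369.6 18.5 0.433
```

```text
t 18.17 pos [555.5 371.   23.5] yaw 0.427 j [-0.28  0.79 -0.51  1.62  0.48  0.85 -2.12] w 0.029965368451627995 gf 24.999826848506927 F [ 0.3  0.3 -0.9]
shift [-0.6  1.3  5. ] turn [-0.    -0.001 -0.006]
```

Call:
apply_moves(translation=[[0,1,1],[0,1,2],[0,1,3],[0,1,4],[0,1,4.5],[0,1,4.5]], angular=[[0,0,0],[0,0,0],[0,0,0],[0,0,0],[0,0,0],[0,0,0]], grip=[1,1,1,1,1,1])

```text
time_s: 18.67
tool_pos: [0.5556, 0.3697, 0.0187]
orientation: [0.977, 0.212, -0.0, 0.0]
wrist_force: [0.9, 0.1, -2.1]
grip_width: 0.0296
grip_force: 25.0
```

Call:
apply_moves(translation=[[0,0,0],[0,0,0],[0,0,0],[0,0,0],[0,0,0],[0,0,-10],[0,0,-40],[0,0,-75],[0,0,-110],[0,0,-110],[0,0,-110],[0,0,-110]], angular=[[0,0,0],[0,0,0],[0,0,0],[0,0,0],[0,0,0],[0,0,0],[0,0,0],[0,0,0],[0,0,0],[0,0,0],[0,0,0],[0,0,0]], grip=[-0.4,-0.4,-0.4,-0.4,-0.4,-0.4,-0.6,-1,-1,-1,-1,-1])

```text
time_s: 19.67
tool_pos: [0.5558, 0.3695, 0.1293]
orientation: [0.977, 0.212, 0.0, 0.0]
wrist_force: [-0.2, -0.9, -0.3]
grip_width: 0.0913
grip_force: 0.0
```

```bash
python3 go.py 456 157.2 130 0.43
```

```text
t 19.67 pos [555.8 369.5 129.3] yaw 0.427 j [-0.24  0.66 -0.57  1.58  0.4   1.02 -2.07] w 0.09131554296562013 gf 0.0 F [-0.2 -0.9 -0.3]
shift [-178.7  152.    -0.7] turn [ 0.    -0.001 -0.003]
```

Call:
apply_moves(translation=[[-18,15,0],[-43,36,0],[-70,60,0],[-97,83,0],[-124,106,0],[-150,128,0],[-168,143,0],[-178,151,0],[-179,152,0],[-179,152,0],[-179,152,0]], angular=[[0,0,0],[0,0,0],[0,0,0],[0,0,0],[0,0,0],[0,0,0],[0,0,0],[0,0,0],[0,0,0],[0,0,0],[0,0,0]], grip=[-1,-1,-1,-1,-1,-1,-1,-1,-1,-1,-1])

```text
time_s: 20.58
tool_pos: [0.4565, 0.1589, 0.1289]
orientation: [0.977, 0.212, 0.001, -0.001]
wrist_force: [-0.5, -0.3, 0.3]
grip_width: 0.0919
grip_force: 0.0
```

```bash
python3 go.py 456 157.2 23 0.43; python3 - <<'E'
from h import *
W=points(dict(np.load("top0.npz"))); print('bottle h',np.nanmax(W[240:258,164:180,2]))
d=cap("top");a=d["frame"]; b=cap("side")["frame"]
im=np.hstack([cv2.resize(a[150:290,70:230],(457,400)),cv2.resize(b[100:240,160:280],(343,400))])
cv2.imwrite("pics/g.png",im[...,::-1])
E
```

```text
t 20.58 pos [456.5 158.9 128.9] yaw 0.428 j [ 0.14  0.37 -0.63  2.04  0.3   0.81 -1.8 ] w 0.09189606350962921 gf 0.0 F [-0.5 -0.3  0.3]
shift [ -1.3   1.5 105.9] turn [-0.001 -0.001 -0.002]
bottle h 0.050602869439436704
```

View pics/g.png

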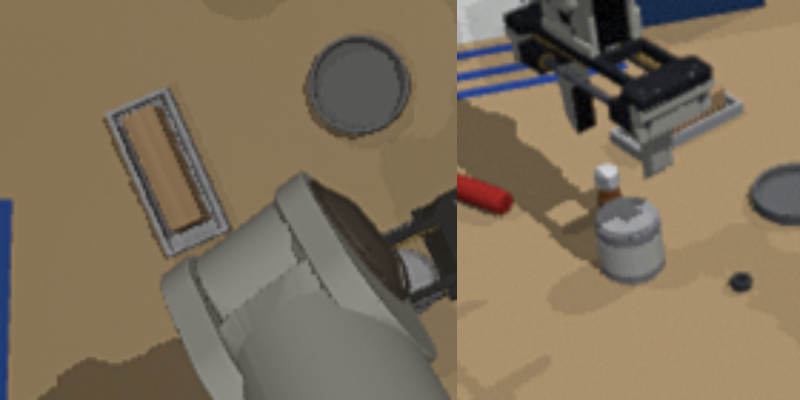

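The top crop shows the bar lying centred inside the tray. The gripper is above the tin.

Call:
apply_moves(translation=[[-1,1,25],[-1,1,55],[-1,1,80],[-1,1,98],[-1,1,105],[-1,1,105],[-1,1,105],[-1,1,105],[-1,1,105],[-1,1,105],[-1,1,105],[-1,1,105]], angular=[[0,0,0],[0,0,0],[0,0,0],[0,0,0],[0,0,0],[0,0,0],[0,0,0],[0,0,0],[0,0,0],[0,0,0],[0,0,0],[0,0,0]], grip=[-1,-1,-1,-1,-1,1,1,1,1,1,1,1], squeeze=35)

```text
time_s: 21.68
tool_pos: [0.456, 0.1565, 0.0248]
orientation: [0.977, 0.212, 0.001, -0.0]
wrist_force: [-1.2, 0.4, 6.9]
grip_width: 0.0593
grip_force: 35.0
```

Call:
apply_moves(translation=[[0,0,0],[0,0,0],[0,0,-4],[0,0,-12],[0,0,-24],[0,0,-36],[0,0,-46],[0,0,-50],[0,0,-50]], angular=[[0,0,0],[0,0,0],[0,0,0],[0,0,0],[0,0,0],[0,0,0],[0,0,0],[0,0,0],[0,0,0]], grip=[1,1,1,1,1,1,1,1,1])

```text
time_s: 22.43
tool_pos: [0.4564, 0.1561, 0.0754]
orientation: [0.977, 0.212, 0.002, 0.0]
wrist_force: [0.2, 0.6, -1.4]
grip_width: 0.0596
grip_force: 35.0
```

```bash
python3 go.py 634.3 201.2 75 0.43
```

```text
t 22.43 pos [456.4 156.1  75.4] yaw 0.426 j [ 0.1   0.46 -0.58  2.08  0.38  0.7  -1.87] w 0.05961249332534454 gf 34.99967873096466 F [ 0.2  0.6 -1.4]
shift [180.7  32.5   1. ] turn [ 0.001 -0.003 -0.004]
```

Call:
apply_moves(translation=[[6,1,0],[20,4,0],[38,7,0],[58,10,0],[78,14,0],[98,18,0],[118,21,0],[138,25,0],[156,28,0],[170,31,0],[179,32,0],[180,32,0]], angular=[[0,0,0],[0,0,0],[0,0,0],[0,0,0],[0,0,0],[0,0,0],[0,0,0],[0,0,0],[0,0,0],[0,0,0],[0,0,0],[0,0,0]], grip=[1,1,1,1,1,1,1,1,1,1,1,1])

```text
time_s: 23.43
tool_pos: [0.6338, 0.2015, 0.0725]
orientation: [0.977, 0.211, 0.0, -0.0]
wrist_force: [0.1, 0.2, -2.0]
grip_width: 0.0594
grip_force: 35.0
```

Call:
apply_moves(translation=[[0,0,3],[0,0,10],[0,0,19],[0,0,28],[0,0,35],[0,0,39],[0,0,40],[0,0,40],[0,0,40]], angular=[[0,0,0],[0,0,0],[0,0,0],[0,0,0],[0,0,0],[0,0,0],[0,0,0],[0,0,0],[0,0,0]], grip=[1,1,1,1,1,1,1,1,1])

```text
time_s: 24.18
tool_pos: [0.6325, 0.2015, 0.034]
orientation: [0.977, 0.212, 0.0, -0.0]
wrist_force: [-0.1, 0.4, -1.8]
grip_width: 0.0592
grip_force: 35.0
```

```bash
python3 go.py 634.3 201.2 28.5 0.43; python3 - <<'E'
from h import *
d=cap("top");a=d["frame"]; b=cap("side")["frame"]
im=np.hstack([cv2.resize(a[120:260,110:270],(457,400)),cv2.resize(b[90:230,220:340],(343,400))])
cv2.imwrite("pics/i.png",im[...,::-1])
E
```

```text
t 24.18 pos [632.5 201.5  34. ] yaw 0.427 j [-0.    0.77 -0.5   1.63  0.46  0.86 -1.83] w 0.05918659578734623 gf 34.9996554851532 F [-0.1  0.4 -1.8]
shift [1.5 1.  5.5] turn [-0.    -0.001 -0.003]
```

View pics/i.png

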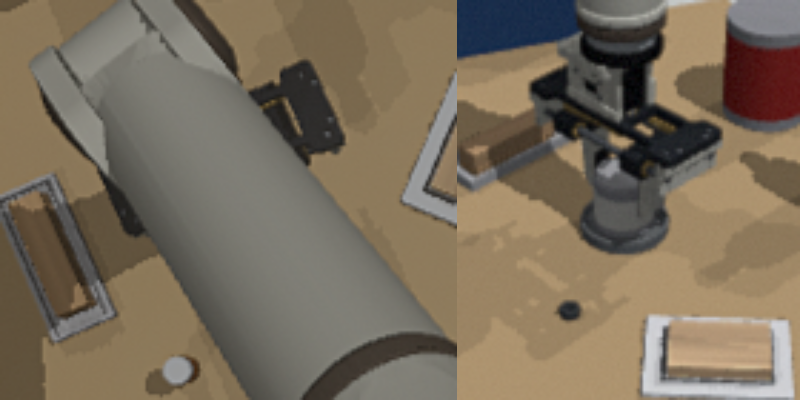

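The side crop shows the tin held upright just above the saucer and centred in it. I'll lower it the last 5 mm, release and retreat.

Call:
apply_moves(translation=[[1,1,1],[1,1,2],[1,1,3],[1,1,4],[1,1,5],[1,1,5],[1,1,5]], angular=[[0,0,0],[0,0,0],[0,0,0],[0,0,0],[0,0,0],[0,0,0],[0,0,0]], grip=[1,1,1,1,1,1,1])

```text
time_s: 24.87
tool_pos: [0.6336, 0.2008, 0.0289]
orientation: [0.977, 0.212, 0.0, 0.0]
wrist_force: [-0.8, -1.5, 1.0]
grip_width: 0.059
grip_force: 35.0
```

Call:
apply_moves(translation=[[0,0,0],[0,0,0],[0,0,0],[0,0,0],[0,0,0],[0,0,0],[0,0,-10],[0,0,-40],[0,0,-75],[0,0,-110],[0,0,-125],[0,0,-125]], angular=[[0,0,0],[0,0,0],[0,0,0],[0,0,0],[0,0,0],[0,0,0],[0,0,0],[0,0,0],[0,0,0],[0,0,0],[0,0,0],[0,0,0]], grip=[-1,-1,-1,-1,-1,-1,-1,-1,-1,-1,-1,-1])

```text
time_s: 25.87
tool_pos: [0.6367, 0.2024, 0.1599]
orientation: [0.977, 0.212, 0.005, -0.0]
wrist_force: [0.2, 0.6, 0.6]
grip_width: 0.0921
grip_force: 0.0
```

Call:
apply_moves(translation=[[-30,0,-5],[-60,0,-10],[-90,0,-15],[-120,0,-20],[-150,0,-20],[-180,0,-20],[-200,0,-20],[-205,0,-20],[-205,0,-20],[-205,0,-20]], angular=[[0,0,0],[0,0,0],[0,0,0],[0,0,0],[0,0,0],[0,0,0],[0,0,0],[0,0,0],[0,0,0],[0,0,0]], grip=[-1,-1,-1,-1,-1,-1,-1,-1,-1,-1])

```text
time_s: 26.7
tool_pos: [0.4479, 0.1161, 0.1739]
orientation: [0.977, 0.212, 0.001, -0.0]
wrist_force: [1.1, -0.4, -0.2]
grip_width: 0.092
grip_force: 0.0
```

```bash
python3 go.py; python3 - <<'E'
from h import *
d=cap("top"); save(d,"pics/end.png"); f=d["frame"]; W=points(d)
cfg=dict(tape=(411,214,24,.036,.055),can=(195,181,25,.056,.075),bar=(128,210,38,.026,.045),plate=(277,175,38,.014,.03),top=(350,176,26,.027,.042))
for k,(u,v,w,a,b) in cfg.items():
    s=np.s_[v-w:v+w+1,u-w:u+w+1]; m=((W[s][...,2]>a)&(W[s][...,2]<b)).astype(np.uint8)
    n,l,st,c=cv2.connectedComponentsWithStats(m); i=1+np.argmax(st[1:,4]); p=W[s][l==i]
    r=cv2.minAreaRect(p[:,:2].astype(np.float32)*1000); B=cv2.boxPoints(r); print(k,np.round(r,1) if 0 else [np.round(x,1) for x in r],'z',np.median(p[:,2]).round(4),'ang',[round(float(np.arctan2(*(B[j+1]-B[j])[::-1])),2) for j in(0,1)])
E
```

```text
t 26.7 pos [447.9 116.1 173.9] yaw 0.426 j [ 0.27  0.26 -0.66  2.05  0.2   0.89 -1.65] w 0.09195396099530555 gf 0.0 F [ 1.1 -0.4 -0.2]
tape [array([ 546. , -355.7]), array([63.5, 63.6]), np.float64(0.4)] z 0.0448 ang [-1.56, 0.01]
can [array([633.3, 199.1]), array([58.2, 58.2]), np.float64(29.9)] z 0.0646 ang [-1.05, 0.52]
bar [array([556.6, 368.2]), array([109.8,  31.4]), np.float64(24.7)] z 0.0351 ang [-1.14, 0.43]
plate [array([649.2, -10.4]), array([60. , 90.9]), np.float64(67.4)] z 0.0214 ang [-0.39, 1.18]
top [array([ 641.7, -196.8]), array([91.8, 61. ]), np.float64(8.6)] z 0.0353 ang [-1.42, 0.15]
```

View pics/end.png

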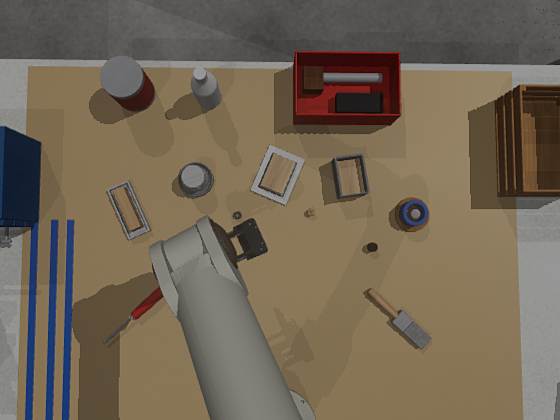

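The final picture shows the tin in the saucer (195,180), the bar in the tray (128,210), the plate inside the outline (277,175), the top plate in the dispenser (350,177) and the roll round its post (413,214). The measured offsets are all 4 mm or less and the heights are right, so I'm handing in.

```bash
python3 -c "
from bench import env
print(env.sign_off())"
```

```text
the job is handed in; nothing more can be done
None
```

The gluing station is set out and handed in after about 27 s of robot time: roll, tin, bar and lowest plate each measured within about 4 mm of their places, and the top plate stayed in the dispenser, one thickness lower; the hand-in returned no verdict.

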